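Close the jar vents, tallest to shortest

TASK

The three glass storage jars on the windowsill have cooled, so close the vents in their lids: lightly press down the round button in the middle of the lid until it stops, on the tallest jar first, then the middle-sized one, then the shortest. Only press: do not lift, shove or tip the jars, and leave the other things on the sill and the fan switch as they are.

Things in the scene. Friction and masses are not known exactly. Their poses are not given: they have to be found in the camera images.
- tall_jar: The tallest of three clear glass storage jars with whole nuts inside: loose, upright, round, 72 mm across, 130 mm high from the sill to the flat top of its 70 mm wide steel lid. Origin at the centre of its underside, z up.
- tall_jar_vent_top (a point): Centre of the flat top of the round grey vent button, 32 mm across, in the middle of the tallest jar's lid. It stands 6 mm above the lid when open and 2 mm when closed, so this point is 136 mm above the sill when open and 132 mm when closed; it moves with the button.
- tall_jar_vent (a joint): How far the tallest jar's button is pressed in, in m: about 0 (at most 0.0006) when open, 0.004 against its stop. About 3 N moves it straight down, it has no spring and stays where it is left; once it is at its stop, pressing on sinks the whole lid into its rubber seal, about 1 mm for every 4 N, and the lid rises again when let go.
- middle_jar: The middle-sized of three clear glass storage jars with whole nuts inside: loose, upright, round, 72 mm across, 100 mm high from the sill to the flat top of its 70 mm wide steel lid. Origin at the centre of its underside, z up.
- middle_jar_vent_top (a point): Centre of the flat top of the round grey vent button, 32 mm across, in the middle of the middle-sized jar's lid. It stands 6 mm above the lid when open and 2 mm when closed, so this point is 106 mm above the sill when open and 102 mm when closed; it moves with the button.
- middle_jar_vent (a joint): How far the middle-sized jar's button is pressed in, in m: about 0 (at most 0.0006) when open, 0.004 against its stop. About 3 N moves it straight down, it has no spring and stays where it is left; once it is at its stop, pressing on sinks the whole lid into its rubber seal, about 1 mm for every 4 N, and the lid rises again when let go.
- short_jar: The shortest of three clear glass storage jars with whole nuts inside: loose, upright, round, 72 mm across, 70 mm high from the sill to the flat top of its 70 mm wide steel lid. Origin at the centre of its underside, z up.
- short_jar_vent_top (a point): Centre of the flat top of the round grey vent button, 32 mm across, in the middle of the shortest jar's lid. It stands 6 mm above the lid when open and 2 mm when closed, so this point is 76 mm above the sill when open and 72 mm when closed; it moves with the button.
- short_jar_vent (a joint): How far the shortest jar's button is pressed in, in m: about 0 (at most 0.0006) when open, 0.004 against its stop. About 3 N moves it straight down, it has no spring and stays where it is left; once it is at its stop, pressing on sinks the whole lid into its rubber seal, about 1 mm for every 4 N, and the lid rises again when let go.
- spice_jar: Bystander in the same row: loose lidded amber glass spice jar with a black ribbed twist cap and no vent button, 54 mm across, 92 mm high. Origin at the centre of its underside.
- mortar: Bystander: heavy grey volcanic stone mortar, 136 mm across the rim, 75 mm high, its pestle leaning out to about 120 mm high, beyond the row of jars. Origin at the centre of its underside.
- dish: Bystander: small loose terracotta dish, 96 mm across, 28 mm high, between the robot and the row. Origin at the centre of its underside.
- scoop: Bystander: loose stainless measuring scoop, bowl 46 mm across and 22 mm high with a flat handle reaching 107 mm along its -x axis, between the robot and the row. Origin under the centre of the bowl.
- scraper: Bystander: scraper with red silicone blade and wooden handle lying beyond the row, 225 mm long along its x axis, 50 mm wide, 12 mm high. Origin on its underside, 115 mm from the handle's end.
- fan_switch (a joint): Bystander: chrome toggle of the vent fan on a 147 mm high tiled pier at the left of the sill; 0 as found, grows to 0.8 rad as it is flipped.

How it is judged:
By the outcome, as a careful person would: the job done as asked, in the order asked, and still so for the second after the job is handed in, with the robot touching nothing.
It also fails if it takes over 51 s, if anything falls off the work surface, if the arm or the gripper's body presses on something with over 40 N, if the wrist force passes 120 N, or if a joint passes its speed limit or range.

ROBOT

A 6-joint arm with a two-finger parallel gripper is mounted at the origin on the work surface. World frame = base frame: x ahead of the robot, y to its left, z up, the work surface at z = 0. Lengths are in m, angles in rad, forces in N, time in s.
With the tool pointing down it reaches from about 0.425 to 0.925 m from the base axis. Payload 12.5 kg.
Tool frame: the origin (TCP) lies at the very end of the fingers, on their centre line; the grasp point (between the pads) lies 19 mm behind it (env.grip_depth is the distance from the TCP to the grasp point, in m); z points along the fingers, y is the line along which they close (so a half turn about z gives the same grasp; the last joint's range is limited). The gripper opens to 85 mm and grips with 20 to 120 N. Pads are 22 mm wide; open, the fingers measure 114 mm over their backs; the gripper's body (76 mm by 85 mm) begins 54 mm behind the grasp point. The pads swing forward as they close: fully open they stand 13 mm farther back than shut.
Start: joints at [-1.441, 0.491, 1.559, -0, 1.092, -0.106], TCP at [0.146, -0.608, 0.231] pointing down, gripper open.
Joint ranges: [-3.1, 3.1], [-0.84, 2.19], [0.05, 2.79], [-1.13, 4.28], [0.06, 2.93], [-2.69, 2.69]. Speed limits (rad/s): [2.22, 2.22, 2.79, 3.14, 3.14, 3.14].

INTERFACE

Orientations are given as a rotation vector (axis times angle).
In Python, from station import env, cams, close_job gives the robot as it stands. The module is installed in compiled form; this text tells all that it offers.
- The arm moves only by the tool jog_arm, never from a script. Its argument "rows" is a list of rows, each a list of 3 entries, a list of its own where there are three numbers: the shift along the tool's x, y, z in cm, then the turn, a rotation vector about the tool's x, y, z in rad, then the closure, from 0 (fully open) to 1 (shut). In form: [[[tx, ty, tz], [wx, wy, wz], claw], ...]. A call has 1 to 5 rows; each row is the pose to reach, as a shift and turn from the pose commanded when the call began, along the tool's axes at that moment; what a row does not reach only later rows make up. A row lasts 1/12 s, in which the tool goes at most 41.7 mm and 7.16 degrees, less where a joint would pass 70% of its speed; a pose out of reach is approached as far as the arm can. A call with a gripper value outside its range is refused whole. The fingers move at their own pace and stop on an object; "grip_force" is the grip in N (left out, the last holds). Time passes only in rows, so rows that repeat a pose let the fingers close. It gives the time, the measured TCP pose, the force, the opening and the grip force at its end, in the units of the state.
- env.get_obs(): the state, without advancing time (a new reading comes with each control period).
- cams.get_image(name): name is "scene" or "top" or "wrist"; returns a dict with "image" (400x640x3 uint8, blue, green, red), "mtx" (3x3 intrinsics, pixels), "k1" (the pictures are not rectified: a ray, as slopes to the right and down, at radius r is drawn at 1 + k1 r^2 times it, then the intrinsics apply), "R" (3x3) and "t" (3): a world point X has camera coordinates R X + t. Camera axes: x right, y down, z forward; pixel columns grow to the right and rows downward; lengths in m; the calibration is good to about 2 mm. A picture is of the moment at which its call begins. There is no depth.
- close_job(): hands the job in; it is judged then, once.
Trained networks look in the newest picture that a camera, given by its name, has taken for a name from the list of things; names that differ only in an ending like _2 or _b are one class to them, and where a whole thing is asked for, a point or a joint stands for the part that bears it (a point fixed in the world has none). Each returns a list of dicts, best first, with "score" (0 to 1); they miss things now and then, are a little off and sometimes report something else, mostly with a low value. They report only what shows in the picture. A call takes as long as a camera call.
- cams.spot_in(camera, name): "box" ([centre column, centre row, width, height] in pixels, round what is visible of it).
The state is a dict: "time": time; "qpos": joint angles; "dq": joint speeds; "joint_torque": joint torques, N m; "eef_pos": TCP position; "tcp_rot": TCP orientation; "ft_force": force on the tool from outside, world axes, zero at the start; "ft_torque": the same for the moment, N m; "finger_gap": finger opening in m; "finger_force": force on a finger pad.
Only numpy, scipy, OpenCV 4.12 (cv2) and the standard library are available. Lean on these libraries where they do the work, as an engineer would, in place of code of your own. Each camera call takes 0.05 s, during which the arm holds its last target. There are 200 camera calls.

## Working session

There is one attempt and no reset: what is moved stays moved. The work goes in short steps, Python scripts to look and compute and a tool call to move; the robot and the scene stay as the last step left them, time stands still between calls to the robot, and variables do not carry over. Pictures are saved under pics/ and viewed, at most 10 in all, crops included, and the job is handed in when it is done.

Besides the shell and the picture viewer there is one more tool, called after ">>>" in YAML: its name, and indented under it one key for each argument. jog_arm: Moves the arm, as the interface text tells. Its arguments: {"type":"object","properties":{"rows":{"type":"array"},"grip_force":{"type":"number"}},"required":["rows"]}

```bash
mkdir -p pics; cat > h.py <<'E'
import numpy as np, cv2
from scipy.spatial.transform import Rotation as Ro
from station import env, cams
def back(c,px,z):
    p=np.array([(px[0]-c['mtx'][0,2])/c['mtx'][0,0],(px[1]-c['mtx'][1,2])/c['mtx'][1,1]]); q=p.copy()
    for _ in range(20): q=p/(1+c['k1']*(q@q))
    d=c['R'].T@np.array([q[0],q[1],1]); o=-c['R'].T@c['t']
    return o+d*(z-o[2])/d[2]
def proj(c,X):
    x=c['R']@np.array(X)+c['t']; q=x[:2]/x[2]; q=q*(1+c['k1']*(q@q))
    return c['mtx'][0,0]*q[0]+c['mtx'][0,2], c['mtx'][1,1]*q[1]+c['mtx'][1,2]
E
python3 - <<'E'
from h import *
np.set_printoptions(precision=3,suppress=True)
o=env.get_obs(); print(o['time'],o['eef_pos'],o['tcp_rot'],o['ft_force'],o['finger_gap'])
H=dict(tall_jar_vent_top=.136,middle_jar_vent_top=.106,short_jar_vent_top=.076,tall_jar=.065,middle_jar=.05,short_jar=.035,spice_jar=.09,mortar=.05,fan_switch=.15)
for cam in('top','scene'):
    c=cams.get_image(cam); cv2.imwrite(f'pics/{cam}0.png',c['image']); print(cam,-c['R'].T@c['t'])
    for n,z in H.items():
        for r in cams.spot_in(cam,n)[:3]: print(n,round(r['score'],2),np.array(r['box']),back(c,r['box'][:2],z))
E
```

```text
0.0 [ 0.146 -0.607  0.231] [-3.119 -0.369  0.   ] [-0.137 -0.618 -0.093] 0.08541527748637684
top [0.4   0.096 1.034]
tall_jar_vent_top 0.59 [504.  181.6  11.2  14.5] [ 0.571 -0.275  0.136]
middle_jar_vent_top 0.66 [318.  184.3  11.8  18.5] [0.572 0.115 0.106]
middle_jar_vent_top 0.54 [260.8 182.8  30.   28.3] [0.576 0.239 0.106]
short_jar_vent_top 0.51 [416.9 184.1  34.4  34.4] [ 0.577 -0.103  0.076]
short_jar_vent_top 0.43 [419.  180.1  17.3  16.1] [ 0.586 -0.108  0.076]
short_jar_vent_top 0.39 [492.8 187.1  48.9  43.1] [ 0.57  -0.273  0.076]
tall_jar 0.95 [493.6 185.6  47.5  41. ] [ 0.575 -0.28   0.065]
tall_jar 0.7 [277.5 260.7  20.7  56. ] [0.409 0.206 0.065]
middle_jar 0.57 [319.8 188.1  40.4  35.9] [0.573 0.112 0.05 ]
middle_jar 0.22 [417.3 185.4  37.8  37.2] [ 0.579 -0.11   0.05 ]
short_jar 0.71 [417.9 183.7  33.   36.7] [ 0.585 -0.114  0.035]
spice_jar 0.67 [261.4 183.4  28.5  28.7] [0.577 0.24  0.09 ]
mortar 0.79 [282.2 110.2  57.1  63.3] [0.759 0.2   0.05 ]
fan_switch 0.57 [277.9 263.   21.5  52.6] [0.404 0.195 0.15 ]
scene [ 1.197 -0.006  0.976]
tall_jar_vent_top 0.73 [330.4 214.1  36.4  50. ] [0.635 0.096 0.136]
tall_jar_vent_top 0.57 [240.9 315.4  22.4  92.7] [ 0.845 -0.108  0.136]
middle_jar_vent_top 0.71 [387.4 214.   28.1  40.6] [0.631 0.229 0.106]
middle_jar_vent_top 0.65 [335.8 200.6  18.2  10.6] [0.579 0.117 0.106]
short_jar_vent_top 0.66 [241.2 230.2  32.6  37.2] [ 0.613 -0.107  0.076]
short_jar_vent_top 0.52 [239.3 219.4  17.3  13. ] [ 0.582 -0.111  0.076]
tall_jar 0.75 [172.2 224.5  45.5  53.4] [ 0.57  -0.271  0.065]
middle_jar 0.59 [332.1 213.6  32.5  47.5] [0.576 0.11  0.05 ]
short_jar 0.67 [240.1 229.8  30.   38.1] [ 0.585 -0.114  0.035]
short_jar 0.3 [240.3 220.3   8.7  11.8] [ 0.557 -0.113  0.035]
spice_jar 0.8 [387.4 214.3  25.6  38.7] [0.622 0.233 0.09 ]
mortar 0.92 [384.8 274.7  59.8  59.6] [0.755 0.203 0.05 ]
```

View pics/top0.png

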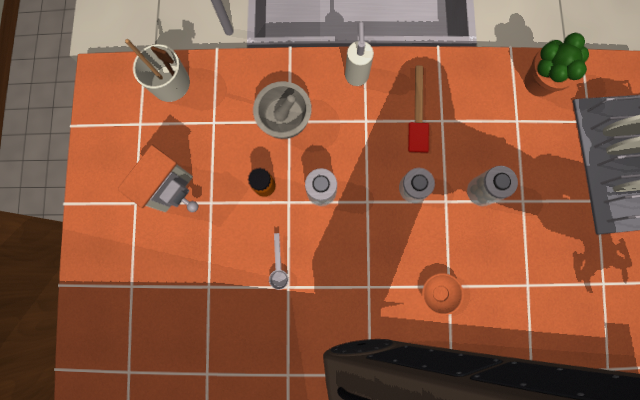

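View pics/scene0.png

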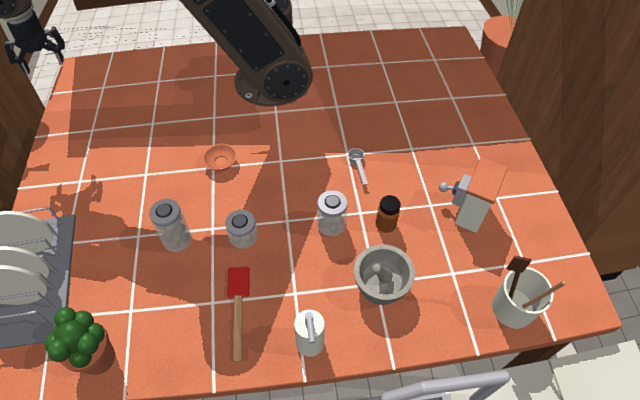

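The top view shows the tall jar's button at about (502,181), the short jar's at (419,183) and the middle jar's at (321,184). The black spice cap is at (261,180). The scene view agrees. I'll close the fingers and move above the tall jar.

>>> jog_arm:
  rows:
    - [[49,-22,-4],[0,0,0],1]
    - [[49,-22,-4],[0,0,0],1]
    - [[49,-22,-4],[0,0,0],1]
    - [[49,-22,-4],[0,0,0],1]
    - [[49,-22,-4],[0,0,0],1]
  grip_force: 20

```text
time: 1.42
eef_pos: [0.3116, -0.4793, 0.247]
tcp_rot: [3.12, 0.369, 0.0]
ft_force: [-0.4, -0.6, -1.3]
finger_gap: 0.0256
finger_force: 0.0
```

>>> jog_arm:
  rows:
    - [[29,-13,-1],[0,0,0],1]
    - [[29,-13,-1],[0,0,0],1]
    - [[29,-13,-1],[0,0,0],1]
    - [[29,-13,-1],[0,0,0],1]
    - [[29,-13,-1],[0,0,0],1]

```text
time: 1.83
eef_pos: [0.4767, -0.3519, 0.2536]
tcp_rot: [3.119, 0.369, 0.0]
ft_force: [-0.4, -0.7, -0.3]
finger_gap: -0.0001
finger_force: 0.0
```

>>> jog_arm:
  rows:
    - [[10,-4.5,0],[0,0,0],1]
    - [[10,-4.5,0],[0,0,0],1]
    - [[10,-4.5,0],[0,0,0],1]
    - [[10,-4.5,0],[0,0,0],1]
    - [[10,-4.5,0],[0,0,0],1]

```text
time: 2.25
eef_pos: [0.5628, -0.2852, 0.253]
tcp_rot: [-3.119, -0.373, 0.001]
ft_force: [0.2, -0.4, -0.5]
finger_gap: -0.0001
finger_force: 0.0
```

```bash
cat > look.py <<'E'
from h import *
import sys
np.set_printoptions(precision=4,suppress=True)
n,z,out=sys.argv[1],float(sys.argv[2]),sys.argv[3]
c=cams.get_image('wrist'); o=env.get_obs(); cv2.imwrite(f'pics/{out}.png',c['image'])
print(o['time'],o['eef_pos'],o['tcp_rot'],o['ft_force'],o['finger_gap'],'cam',-c['R'].T@c['t'])
Rt=Ro.from_rotvec(o['tcp_rot']).as_matrix()
for m in (n+'_vent_top',n):
    for r in cams.spot_in('wrist',m)[:3]:
        X=back(c,r['box'][:2],z); print(m,round(r['score'],2),np.array(r['box']),X,'tool cm',100*Rt.T@(X-o['eef_pos']))
E
python3 look.py tall_jar .136 w1
```

```text
2.3 [ 0.562  -0.2861  0.2531] [-3.1196 -0.3713  0.0007] [0.6055 0.2894 1.1696] -0.00040069128126457907 cam [ 0.6361 -0.268   0.3965]
tall_jar_vent_top 0.8 [304.5 181.2  31.6  32.3] [ 0.5756 -0.2726  0.136 ] tool cm [ 1.6415 -0.9894 11.7087]
tall_jar_vent_top 0.25 [183.3 128.9  81.7  63.8] [ 0.5973 -0.1535  0.136 ] tool cm [  6.5415 -12.0574  11.707 ]
tall_jar 0.56 [307.6 174.4  67.7  81.2] [ 0.5828 -0.274   0.136 ] tool cm [ 2.3055 -0.6881 11.7083]
tall_jar 0.46 [183.5 128.5  79.4  60.8] [ 0.5977 -0.1537  0.136 ] tool cm [  6.577  -12.0342  11.707 ]
```

View pics/w1.png

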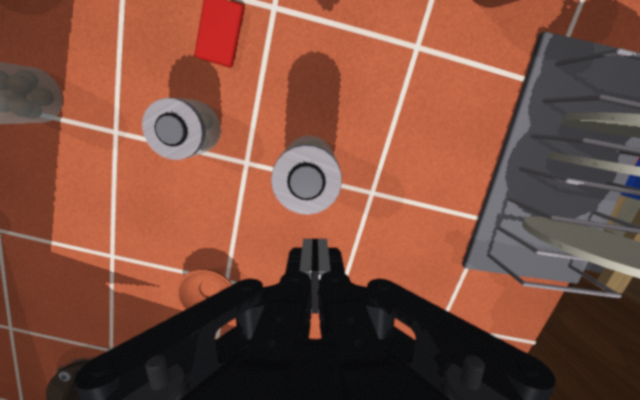

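The wrist picture shows the tall jar's lid at about (306,179), with its button at (306,181), and the network box agrees. The short jar's button is at (171,129).

>>> jog_arm:
  rows:
    - [[1.6,-1.0,4],[0,0,0],1]
    - [[1.6,-1.0,7],[0,0,0],1]
    - [[1.6,-1.0,9.5],[0,0,0],1]
    - [[1.6,-1.0,10.7],[0,0,0],1]
    - [[1.6,-1.0,10.7],[0,0,0],1]

```text
time: 2.82
eef_pos: [0.5738, -0.2733, 0.144]
tcp_rot: [-3.118, -0.367, 0.005]
ft_force: [0.8, 0.6, -0.6]
finger_gap: 0.0001
finger_force: 0.0
```

>>> jog_arm:
  rows:
    - [[0,0,0.2],[0,0,0],1]
    - [[0,0,0.4],[0,0,0],1]
    - [[0,0,0.6],[0,0,0],1]
    - [[0,0,0.6],[0,0,0],1]

```text
time: 3.15
eef_pos: [0.5754, -0.2732, 0.1412]
tcp_rot: [3.119, 0.369, 0.002]
ft_force: [0.3, 0.2, -0.7]
finger_gap: 0.0001
finger_force: 0.0
```

```bash
python3 look.py tall_jar .136 w2; python3 -c "
import cv2;i=cv2.imread('pics/w2.png')[150:400,160:480];cv2.imwrite('pics/w2c.png',cv2.resize(i,None,fx=2,fy=2))"
```

```text
3.2 [ 0.5754 -0.2731  0.1412] [3.119  0.3692 0.0016] [ 0.4251  0.0401 -0.6364] 0.00018186231087230235 cam [ 0.6485 -0.2561  0.2848]
tall_jar_vent_top 0.64 [315.4 235.2  49.5  28.3] [ 0.5843 -0.2721  0.136 ] tool cm [0.8912 0.11   0.5195]
tall_jar 0.81 [317.5 220.7 113.7 122.8] [ 0.5934 -0.2712  0.136 ] tool cm [1.7933 0.2293 0.5204]
```

View pics/w2c.png

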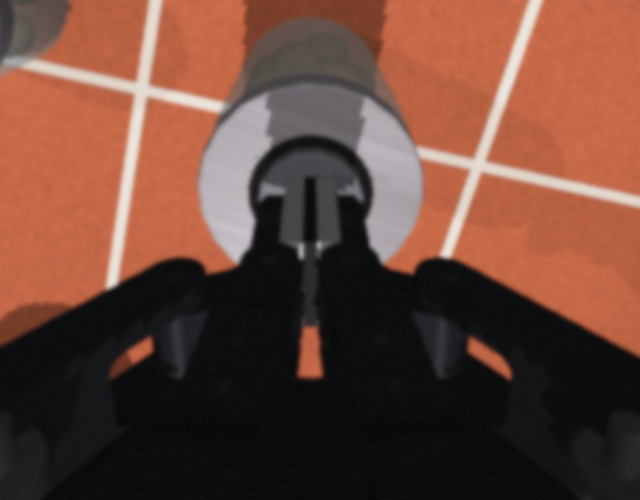

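The fingertips at crop (310,210) sit centred over the button, whose centre is at about crop (311,195). Now I'll press slowly.

>>> jog_arm:
  rows:
    - [[0,0,0.15],[0,0,0],1]
    - [[0,0,0.3],[0,0,0],1]
    - [[0,0,0.45],[0,0,0],1]
    - [[0,0,0.6],[0,0,0],1]
    - [[0,0,0.6],[0,0,0],1]

```text
time: 3.72
eef_pos: [0.5753, -0.2729, 0.1342]
tcp_rot: [3.12, 0.37, -0.0]
ft_force: [-1.0, -0.3, 2.1]
finger_gap: -0.0001
finger_force: 1.1
```

>>> jog_arm:
  rows:
    - [[0,0,0.1],[0,0,0],1]
    - [[0,0,0.2],[0,0,0],1]
    - [[0,0,0.3],[0,0,0],1]
    - [[0,0,0.3],[0,0,0],1]

```text
time: 4.05
eef_pos: [0.5753, -0.2729, 0.1313]
tcp_rot: [3.12, 0.369, 0.0]
ft_force: [-0.2, 0.8, 2.7]
finger_gap: 0.0001
finger_force: 1.5
```

>>> jog_arm:
  rows:
    - [[0,0,0.05],[0,0,0],1]
    - [[0,0,0.1],[0,0,0],1]
    - [[0,0,0.1],[0,0,0],1]

```text
time: 4.3
eef_pos: [0.5753, -0.2729, 0.1305]
tcp_rot: [3.12, 0.37, 0.0]
ft_force: [-1.3, 1.5, 5.4]
finger_gap: 0.0004
finger_force: 2.9
```

>>> jog_arm:
  rows:
    - [[0,0,0.05],[0,0,0],1]
    - [[0,0,0.1],[0,0,0],1]
    - [[0,0,0.1],[0,0,0],1]

```text
time: 4.55
eef_pos: [0.5753, -0.273, 0.1298]
tcp_rot: [3.119, 0.37, 0.001]
ft_force: [-1.6, 1.5, 9.4]
finger_gap: 0.0002
finger_force: 4.2
```

Force is rising at seal stiffness, so the button is at its stop. I'll retreat straight up, then cross to the middle jar.

>>> jog_arm:
  rows:
    - [[0,0,-1],[0,0,0],1]
    - [[0,0,-4],[0,0,0],1]
    - [[0,0,-7.5],[0,0,0],1]
    - [[0,0,-9],[0,0,0],1]
    - [[0,0,-9],[0,0,0],1]

```text
time: 4.97
eef_pos: [0.5763, -0.2736, 0.2236]
tcp_rot: [3.116, 0.369, 0.008]
ft_force: [-0.4, 0.2, 0.9]
finger_gap: 0.0002
finger_force: 0.0
```

>>> jog_arm:
  rows:
    - [[8.2,-36.8,0],[0,0,0],1]
    - [[8.2,-36.8,0],[0,0,0],1]
    - [[8.2,-36.8,0],[0,0,0],1]
    - [[8.2,-36.8,0],[0,0,0],1]
    - [[8.2,-36.8,0],[0,0,0],1]

```text
time: 5.38
eef_pos: [0.5711, -0.0628, 0.2187]
tcp_rot: [-3.12, -0.369, 0.002]
ft_force: [0.6, -0.3, -0.7]
finger_gap: -0.0
finger_force: 0.0
```

>>> jog_arm:
  rows:
    - [[4.2,-17,0],[0,0,0],1]
    - [[4.2,-17,0],[0,0,0],1]
    - [[4.2,-17,0],[0,0,0],1]
    - [[4.2,-17,0],[0,0,0],1]
    - [[4.2,-17,0],[0,0,0],1]

```text
time: 5.8
eef_pos: [0.5721, 0.1155, 0.2187]
tcp_rot: [-3.118, -0.375, 0.001]
ft_force: [-0.1, 0.6, -0.1]
finger_gap: -0.0001
finger_force: 0.0
```

>>> jog_arm:
  rows:
    - [[0,0,0],[0,0,0],1]

```text
time: 5.88
eef_pos: [0.5724, 0.1131, 0.2186]
tcp_rot: [-3.119, -0.375, 0.002]
ft_force: [0.6, -0.2, -0.0]
finger_gap: -0.0001
finger_force: 0.0
```

```bash
python3 look.py middle_jar .106 w3
```

```text
5.9333 [0.5725 0.1113 0.2186] [ 3.1191  0.3732 -0.0017] [-0.9029 -1.0527  0.2147] -0.0003393459783958196 cam [0.6457 0.1304 0.3621]
middle_jar_vent_top 0.64 [320.5 195.2  32.6  37.2] [0.5763 0.1077 0.106 ] tool cm [ 0.2961  0.4391 11.2643]
middle_jar 0.62 [318.8 185.7  70.3  83.4] [0.585  0.1115 0.106 ] tool cm [ 1.2321  0.2705 11.2633]
```

View pics/w3.png

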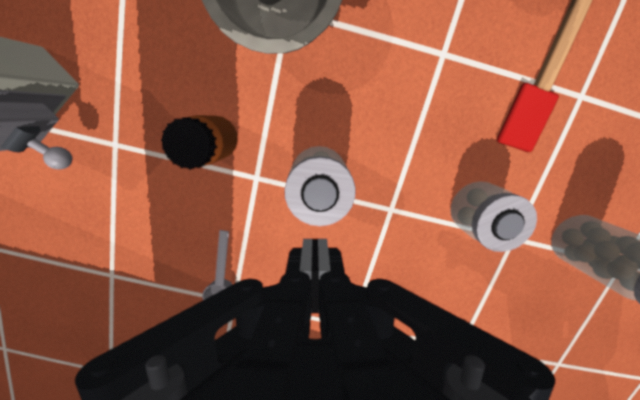

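The wrist picture shows the middle jar's button at about (320,193), matching the network. The spice jar at (190,142) is clear of the fingers.

>>> jog_arm:
  rows:
    - [[0.4,0.4,3],[0,0,0],1]
    - [[0.4,0.4,6.5],[0,0,0],1]
    - [[0.4,0.4,9],[0,0,0],1]
    - [[0.4,0.4,10.5],[0,0,0],1]
    - [[0.4,0.4,10.5],[0,0,0],1]

```text
time: 6.45
eef_pos: [0.5765, 0.1055, 0.1111]
tcp_rot: [-3.12, -0.366, 0.009]
ft_force: [0.0, -0.9, -0.4]
finger_gap: -0.0003
finger_force: 0.0
```

>>> jog_arm:
  rows:
    - [[0,0,0.15],[0,0,0],1]
    - [[0,0,0.3],[0,0,0],1]
    - [[0,0,0.45],[0,0,0],1]
    - [[0,0,0.6],[0,0,0],1]
    - [[0,0,0.6],[0,0,0],1]

```text
time: 6.87
eef_pos: [0.5779, 0.1075, 0.1088]
tcp_rot: [3.12, 0.369, 0.002]
ft_force: [0.2, 1.0, -0.4]
finger_gap: -0.0001
finger_force: 0.0
```

>>> jog_arm:
  rows:
    - [[0,0,0.15],[0,0,0],1]
    - [[0,0,0.3],[0,0,0],1]
    - [[0,0,0.45],[0,0,0],1]
    - [[0,0,0.6],[0,0,0],1]
    - [[0,0,0.6],[0,0,0],1]

```text
time: 7.28
eef_pos: [0.5779, 0.1076, 0.1022]
tcp_rot: [3.12, 0.37, 0.0]
ft_force: [-0.5, 0.7, 2.3]
finger_gap: -0.0
finger_force: 1.3
```

>>> jog_arm:
  rows:
    - [[0,0,0.05],[0,0,0],1]
    - [[0,0,0.1],[0,0,0],1]
    - [[0,0,0.1],[0,0,0],1]

```text
time: 7.53
eef_pos: [0.5778, 0.1076, 0.1013]
tcp_rot: [3.12, 0.37, 0.0]
ft_force: [1.0, 0.6, 2.2]
finger_gap: -0.0003
finger_force: 1.4
```

>>> jog_arm:
  rows:
    - [[0,0,0.05],[0,0,0],1]
    - [[0,0,0.1],[0,0,0],1]
    - [[0,0,0.15],[0,0,0],1]
    - [[0,0,0.15],[0,0,0],1]

```text
time: 7.87
eef_pos: [0.5779, 0.1076, 0.1001]
tcp_rot: [3.12, 0.37, 0.001]
ft_force: [-1.7, 1.2, 7.6]
finger_gap: 0.0002
finger_force: 3.7
```

>>> jog_arm:
  rows:
    - [[0,0,0.05],[0,0,0],1]
    - [[0,0,0.05],[0,0,0],1]

```text
time: 8.03
eef_pos: [0.5779, 0.1076, 0.0997]
tcp_rot: [3.12, 0.37, 0.001]
ft_force: [0.2, 0.8, 7.5]
finger_gap: 0.0
finger_force: 4.3
```

>>> jog_arm:
  rows:
    - [[0,0,-1],[0,0,0],1]
    - [[0,0,-4],[0,0,0],1]
    - [[0,0,-7.5],[0,0,0],1]
    - [[0,0,-9],[0,0,0],1]
    - [[0,0,-9],[0,0,0],1]

```text
time: 8.45
eef_pos: [0.5788, 0.1076, 0.1931]
tcp_rot: [3.119, 0.37, 0.009]
ft_force: [0.4, -0.1, 0.3]
finger_gap: 0.0001
finger_force: 0.0
```

>>> jog_arm:
  rows:
    - [[-5,21,0],[0,0,0],1]
    - [[-5,21,0],[0,0,0],1]
    - [[-5,21,0],[0,0,0],1]
    - [[-5,21,0],[0,0,0],1]
    - [[-5,21,0],[0,0,0],1]

```text
time: 8.87
eef_pos: [0.5773, -0.1025, 0.1884]
tcp_rot: [-3.119, -0.37, 0.003]
ft_force: [0.8, 0.6, -0.8]
finger_gap: 0.0001
finger_force: 0.0
```

>>> jog_arm:
  rows:
    - [[0,0,0],[0,0,0],1]
    - [[0,0,0],[0,0,0],1]

```text
time: 9.03
eef_pos: [0.5775, -0.1028, 0.1882]
tcp_rot: [-3.12, -0.364, 0.003]
ft_force: [-0.2, 0.5, -0.5]
finger_gap: 0.0003
finger_force: 0.0
```

```bash
python3 look.py short_jar .076 w4
```

```text
9.0833 [ 0.5776 -0.1013  0.1884] [-3.1194 -0.3666  0.0027] [-0.4092 -0.6674 -0.3833] 0.0002386421006383646 cam [ 0.6511 -0.0861  0.3317]
short_jar_vent_top 0.73 [325.7 193.7  32.6  36.2] [ 0.584  -0.1126  0.076 ] tool cm [ 0.3865  1.2576 11.2382]
short_jar 0.7 [324.9 185.3  70.7  74.8] [ 0.5919 -0.1099  0.076 ] tool cm [ 1.2118  1.1736 11.2369]
```

View pics/w4.png

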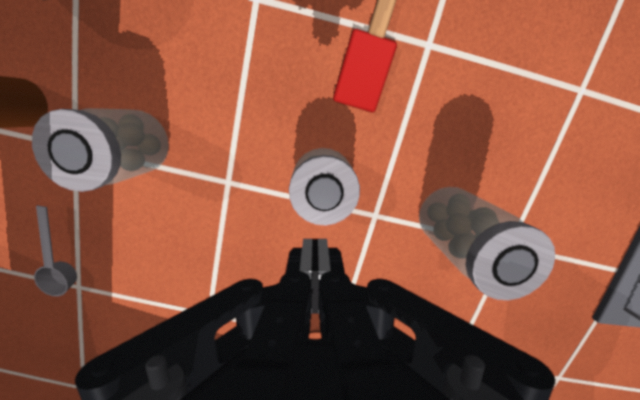

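The short jar's button is at (324,192), and the two closed jars at (70,150) and (517,265) are still standing.

>>> jog_arm:
  rows:
    - [[0.45,1.1,3],[0,0,0],1]
    - [[0.45,1.1,6.5],[0,0,0],1]
    - [[0.45,1.1,9],[0,0,0],1]
    - [[0.45,1.1,10.5],[0,0,0],1]
    - [[0.45,1.1,10.5],[0,0,0],1]

```text
time: 9.6
eef_pos: [0.5837, -0.1085, 0.081]
tcp_rot: [-3.117, -0.372, 0.008]
ft_force: [-0.9, -0.2, -0.2]
finger_gap: 0.0001
finger_force: 0.0
```

>>> jog_arm:
  rows:
    - [[0,0,0.15],[0,0,0],1]
    - [[0,0,0.3],[0,0,0],1]
    - [[0,0,0.45],[0,0,0],1]
    - [[0,0,0.6],[0,0,0],1]
    - [[0,0,0.6],[0,0,0],1]

```text
time: 10.02
eef_pos: [0.5853, -0.1104, 0.0789]
tcp_rot: [3.119, 0.37, 0.001]
ft_force: [-0.3, 0.1, 0.2]
finger_gap: 0.0
finger_force: 0.0
```

>>> jog_arm:
  rows:
    - [[0,0,0.15],[0,0,0],1]
    - [[0,0,0.3],[0,0,0],1]
    - [[0,0,0.45],[0,0,0],1]
    - [[0,0,0.6],[0,0,0],1]
    - [[0,0,0.7],[0,0,0],1]

```text
time: 10.43
eef_pos: [0.5853, -0.1105, 0.0713]
tcp_rot: [3.12, 0.369, 0.001]
ft_force: [-0.8, 0.4, 3.8]
finger_gap: -0.0001
finger_force: 1.5
```

>>> jog_arm:
  rows:
    - [[0,0,0.05],[0,0,0],1]
    - [[0,0,0.1],[0,0,0],1]
    - [[0,0,0.1],[0,0,0],1]

```text
time: 10.68
eef_pos: [0.5853, -0.1105, 0.0705]
tcp_rot: [3.119, 0.37, 0.001]
ft_force: [0.1, 0.3, 5.7]
finger_gap: 0.0001
finger_force: 2.9
```

>>> jog_arm:
  rows:
    - [[0,0,0.05],[0,0,0],1]
    - [[0,0,0.1],[0,0,0],1]
    - [[0,0,0.1],[0,0,0],1]

```text
time: 10.93
eef_pos: [0.5853, -0.1105, 0.0698]
tcp_rot: [3.119, 0.369, 0.001]
ft_force: [-0.7, 0.7, 9.2]
finger_gap: 0.0
finger_force: 4.3
```

>>> jog_arm:
  rows:
    - [[0,0,-1],[0,0,0],1]
    - [[0,0,-4],[0,0,0],1]
    - [[0,0,-8],[0,0,0],1]
    - [[0,0,-12],[0,0,0],1]
    - [[0,0,-15],[0,0,0],1]

```text
time: 11.35
eef_pos: [0.5851, -0.1104, 0.2227]
tcp_rot: [3.119, 0.37, 0.002]
ft_force: [0.4, -0.4, -0.6]
finger_gap: 0.0001
finger_force: 0.0
```

>>> jog_arm:
  rows:
    - [[0,0,-1],[0,0,0],1]
    - [[0,0,-1],[0,0,0],1]
    - [[0,0,-1],[0,0,0],1]

```text
time: 11.6
eef_pos: [0.5847, -0.1103, 0.2289]
tcp_rot: [-3.12, -0.369, 0.001]
ft_force: [0.5, -0.0, -0.1]
finger_gap: -0.0002
finger_force: 0.0
```

```bash
python3 - <<'E'
from h import *
c=cams.get_image('wrist'); cv2.imwrite('pics/w5.png',c['image'])
E
```

```text
(no output)
```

View pics/w5.png

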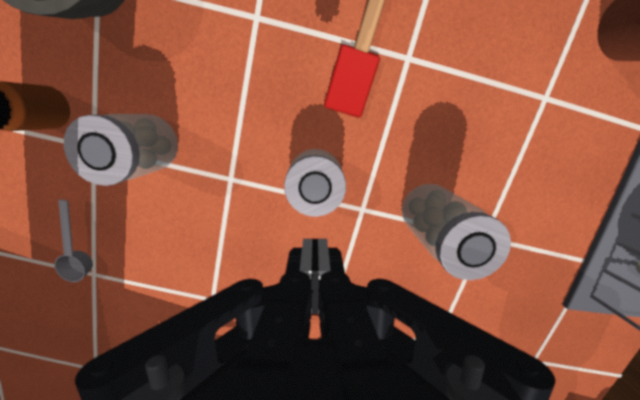

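All three jars are upright in place, with buttons at (97,151), (315,187) and (477,249), and the robot is clear of everything. I'll hand the job in.

```bash
python3 -c "
from station import close_job
print(close_job())"
```

```text
the job is handed in; nothing more can be done
None
```

I pressed all three vent buttons to their stops in order (tall, middle, short) with under 10 N measured on each, retracted the arm clear of everything, and handed the job in at about 12 s.

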